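Reset the syringe pump: pusher back, plunger drawn to 40 ml and held

TASK

Get the syringe pump ready for the next run: slide its pusher block right back to the end bearing, then draw the glass plunger straight back out of the barrel until its front face is at the 40 ml line, without wrenching it sideways in the barrel or pulling it right out. Finish still gripping the plunger there, so that I can bring the pusher up to it, and leave the glassware and bottles around the pump where they stand.

Things in the scene. Friction and masses are not known exactly. Their poses are not given: they have to be found in the camera images.
- pump: White syringe pump, fixed to the bench: chassis 170 (x) x 300 (y) x 73 mm tall, display and keys on its -x face. Origin: centre of its underside, on the bench. On top a 50 ml clear glass syringe lies clamped, its axis along the pump's y at x = +25 mm, 125 mm above the bench; nozzle towards -y, plunger towards +y. A clamp screw rises to 165 mm at y = -138 mm.
- barrel_mouth (a point): Centre of the glass barrel's open mouth, on the bore's axis (pump y = -35 mm). Axes parallel to the pump's: +y is the way the plunger comes out. The barrel cannot move: outside diameter 36 mm, flange at the mouth 51 mm across, bore 30.6 mm wide and 110 mm deep.
- line_40ml (a point): Point on the bore's axis level with the 40 ml line, 50 mm inside the mouth (pump y = -85 mm); axes parallel to the pump's. 1.5 mm of stroke per ml. Dark long lines lie over the barrel every 10 ml from 0 (at the bore's bottom, nozzle end) to 50, short ones halfway between: 40 ml is the fifth long line from the nozzle end.
- plunger: Frosted white ground-glass plunger, loose in the bore with 0.8 mm to spare all round, about 0.12 kg: a round rod of 29 mm diameter, 142 mm long. Origin: centre of its front (inner) face, which has a dark edge; +y points out of the barrel along the rod. Starts at 2 to 10 ml. Glides lightly when pulled in line, binds when pulled askew; a grip of about 10 N is enough.
- plunger_button (a point): Centre of the outer face of the button that ends the plunger: 37 mm diameter, 8 mm thick, outer face 150 mm from the plunger's front. Between button and barrel mouth 35 to 47 mm of bare rod show at the start: room to pinch the rod from above, across its 29 mm.
- pusher (a joint): Travel of the aluminium pusher block along the pump's +y, in m: 0 nearest the syringe (front face at pump y = +22 mm), 0.092 at the end bearing. Starts at 0.002 to 0.014, a little behind the plunger's button, so it blocks the plunger. Drive released: it slides against about 4 N of friction and stays where it is left.
- pusher_top (a point): Centre of the top face of the pusher block, 159 mm above the bench, on the bore's line (pump x = +25 mm, y = +34 mm plus travel). The upper part of the block is 46 mm wide (pump x), 24 mm thick (pump y) and 53 mm tall: it can be pinched across the 46 mm from above.
- end_bearing (a point): Middle of the face of the end bearing, the aluminium block 60 mm wide that ends the pusher's travel (pump x = +25 mm, y = +140 mm); its top is 111 mm above the bench. From it two drive rods of 10 mm run to the barrel's mouth, 16 mm either side of the bore's line, tops 93 mm above the bench.
- flask: Bystander: conical clear glass flask, 82 mm across, 128 mm tall. Origin at the centre of its underside.
- beaker: Bystander: small clear glass beaker, 60 mm across, 75 mm tall. Origin at the centre of its underside.
- reagent: Bystander: white plastic bottle with screw cap, 64 mm across, 130 mm tall. Origin at the centre of its underside.
- amber: Bystander: small amber glass jar with black cap, 48 mm across, 90 mm tall. Origin at the centre of its underside.
Things that resemble listed ones, but are neither listed nor needed, are in the scene too. Several things have the shape of the plunger; the one meant has the colours described above.

How it is judged:
On the way, in this order (a step that is already met when the one before it is completed fails the run):
1. the pusher block is slid right back to the end bearing, the plunger not yet drawn (value of joint pusher above 0.08 m and y of plunger in the frame of line_40ml below -0.03 m), for 0.2 s.
2. the gripped plunger is drawn to the 40 ml line (y of plunger in the frame of line_40ml above -0.005 m and contact force between the fingers and plunger above 3 N), for 0.2 s.
At the end, for the whole second after the job is handed in: The pusher is within 12 mm of the end bearing; the plunger's front face is within 5 mm of the 40 ml line, the plunger straight in the bore (within 0.05 rad), still, and gripped by the fingers (over 3 N of contact) (all of step 2 and value of joint pusher above 0.08 m and y of plunger in the frame of line_40ml below 0.005 m and angle between the y axis of plunger and the y axis of pump, either way round below 0.05 rad and linear speed of plunger below 0.01 m/s); the arm keeps its last pose, push and grip.
It fails at once if the plunger is wrenched against the barrel or the pump (over 40 N) (contact force between plunger and pump above 40 N).
It fails at once if the plunger is drawn beyond the 50 ml line by more than 5 mm, out of its safe length (y of plunger in the frame of line_40ml above 0.02 m).
It fails at once if a flask, beaker, bottle or jar beside the pump is moved or knocked over (distance of any of flask, beaker, reagent, amber from where it was at the start of the episode above 0.02 m or angle between any of flask, beaker, reagent, amber's own z axis and vertical above 0.4 rad).
It also fails if it takes over 45 s, if anything falls off the work surface, if the arm or the gripper's body presses on something with over 40 N, if the wrist force passes 120 N, or if a joint passes its speed limit or range.

ROBOT

A 6-joint arm with a two-finger parallel gripper is mounted at the origin on the work surface. World frame = base frame: x ahead of the robot, y to its left, z up, the work surface at z = 0. Lengths are in m, angles in rad, forces in N, time in s.
With the tool pointing down it reaches from about 0.225 to 0.875 m from the base axis. Payload 3.4 kg.
Tool frame: the origin (TCP) lies at the very end of the fingers, on their centre line; the grasp point (between the pads) lies 19 mm behind it; z points along the fingers, y is the line along which they close (so a half turn about z gives the same grasp; the last joint's range is limited). The gripper opens to 85 mm and grips with 20 to 120 N. Pads are 22 mm wide; open, the fingers measure 114 mm over their backs; the gripper's body (76 mm by 85 mm) begins 54 mm behind the grasp point. The pads swing forward as they close: fully open they stand 13 mm farther back than shut.
Start: joints at [-1.418, 0.276, 1.505, -0, 1.361, -0.121], TCP at [0.155, -0.554, 0.231] pointing down, gripper open.
Joint ranges: [-2.89, 2.89], [-0.75, 2.08], [0.22, 2.7], [-1.18, 4.32], [0.11, 2.71], [-2.7, 2.7]. Speed limits (rad/s): [2.57, 2.57, 3.14, 3.14, 3.14, 3.14].

INTERFACE

Orientations are given as a unit quaternion [w, x, y, z].
In Python, from rig import manip, eyes gives the robot as it stands.
- The arm moves only by the tool servo_tool, never from a script. Its argument "series" is text: rows parted by semicolons, each of 7 numbers parted by spaces: the shift along the tool's x, y, z in m, then the turn, a rotation vector about the tool's x, y, z in degrees, then the closure, from 0 (fully open) to 1 (shut). In form: dx dy dz ax ay az fingers; .... A call has 1 to 5 rows; each row is the pose to reach, as a shift and turn from the pose commanded when the call began, along the tool's axes at that moment; what a row does not reach only later rows make up. A row lasts 1/10 s, in which the tool goes at most 50 mm and 8.59 degrees, less where a joint would pass 70% of its speed; a pose out of reach is approached as far as the arm can. A call with a gripper value outside its range is refused whole. The fingers move at their own pace and stop on an object; "squeeze" is the grip in N (left out, the last holds). Time passes only in rows, so rows that repeat a pose let the fingers close. It gives the time, the measured TCP pose, the force, the opening and the grip force at its end, in the units of the state.
- manip.get_state(): the state, without advancing time (a new reading comes with each control period).
- eyes.get_image(name): name is "scene" or "top" or "wrist"; returns the picture (384x512x3 uint8, red, green, blue); there is no depth.
- eyes.camera_info(name): a dict with "fx", "fy", "cx", "cy" (pixels), "eye" and "orientation" of the camera in the world. Camera axes: x right, y down, z forward; pixel columns grow to the right and rows downward; lengths in m; the calibration is good to about 2 mm. The wrist camera is an equidistant fisheye: a pixel r from the principal point sees the ray r / f radians off the axis. A picture is of the moment at which its call begins: read the wrist's pose just before it. camera_info takes no time and is no camera call; for the wrist camera it gives the pose at the moment of the call.
- manip.sign_off(): hands the job in; it is judged then, once.
The state is a dict: "clock": time; "qpos": joint angles; "qd": joint speeds; "effort": joint torques, N m; "position": TCP position; "ee_rot": TCP orientation; "contact_force": force on the tool from outside, world axes, zero at the start; "moment": the same for the moment, N m; "width": finger opening in m; "gripper_force": force on a finger pad.
Only numpy, scipy, OpenCV 4.12 (cv2) and the standard library are available. Lean on these libraries where they do the work, as an engineer would, in place of code of your own. Each camera call takes 0.05 s, during which the arm holds its last target. There are 200 camera calls.

## Working session

There is one attempt and no reset: what is moved stays moved. The work goes in short steps, Python scripts to look and compute and a tool call to move; the robot and the scene stay as the last step left them, time stands still between calls to the robot, and variables do not carry over. Pictures are saved under pics/ and viewed, at most 10 in all, crops included, and the job is handed in when it is done.

Besides the shell and the picture viewer there is one more tool, called as name(argument=value, ...), one argument or row to a line, values as JSON. servo_tool: Moves the arm, as the interface text tells. Its arguments: {"type":"object","properties":{"series":{"type":"string"},"squeeze":{"type":"number"}},"required":["series"]}

```bash
mkdir -p pics
python3 - <<'E'
from rig import manip, eyes
import cv2
print(manip.get_state())
for n in ("scene","top"):
    im=eyes.get_image(n); cv2.imwrite(f"pics/{n}0.png",im[:,:,::-1]); print(n,eyes.camera_info(n))
E
```

```text
{'clock': 0.0, 'qpos': array([-1.41799283e+00,  2.76603760e-01,  1.50613902e+00,  9.29605291e-06,
        1.36068534e+00, -1.20990797e-01]), 'qd': array([ 0.0014444 ,  0.00032284,  0.00019527,  0.00145444, -0.00164045,
        0.00036165]), 'effort': array([-5.52978531e-05, -4.16764891e+01, -2.45807952e+01,  1.18327384e-04,
        1.12569152e-02,  6.48682132e-06]), 'position': array([ 0.15539474, -0.55305858,  0.23043236]), 'ee_rot': array([-9.17685915e-04,  9.90643926e-01,  1.36468933e-01, -1.00527760e-05]), 'contact_force': array([-0.14462633,  0.25463134, -0.3060228 ]), 'moment': array([-0.03680444, -0.01969173, -0.03581535]), 'gripper_force': 0.0, 'width': 0.08519266946438908}
scene {'fx': 401.38864214195155, 'fy': 401.38864214195155, 'cx': 258.15733412848977, 'cy': 188.5853905399397, 'eye': array([0.86357036, 0.38003883, 0.94819534]), 'orientation': array([-0.07990052,  0.24998505,  0.91948032, -0.2927103 ])}
top {'fx': 446.75825733511897, 'fy': 446.75825733511897, 'cx': 253.30926824516845, 'cy': 199.46223964026316, 'eye': array([ 0.413651  , -0.12274366,  1.30084263]), 'orientation': array([ 0.04249545, -0.69845362,  0.71371983, -0.03099484])}
```

View pics/top0.png

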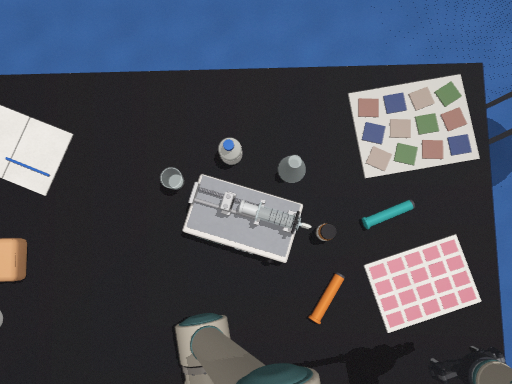

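View pics/scene0.png

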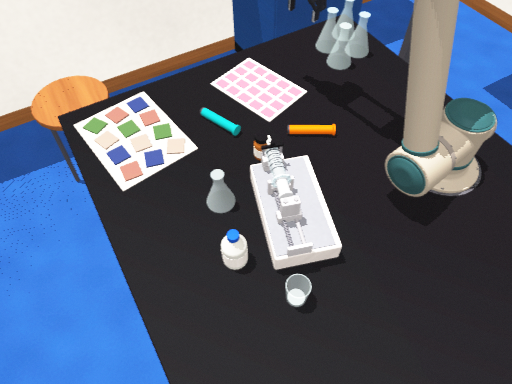

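Plunger-shaped candidates in the top view are the teal rod (388,214), the orange rod (327,298) and the white rod in the pump (about 243,208). Only the pump's rod is frosted white and in the barrel, so it should be the one. I'll check that in an enlarged crop.

Run:
```python
import cv2
im=cv2.imread("pics/top0.png")[165:270,175:315]
cv2.imwrite("pics/topc.png",cv2.resize(im,None,fx=5.6,fy=5.6,interpolation=cv2.INTER_CUBIC))
im=cv2.imread("pics/scene0.png")[130:275,240:350]
cv2.imwrite("pics/scenec.png",cv2.resize(im,None,fx=4,fy=4,interpolation=cv2.INTER_CUBIC))
```

```text
(no output)
```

View pics/topc.png

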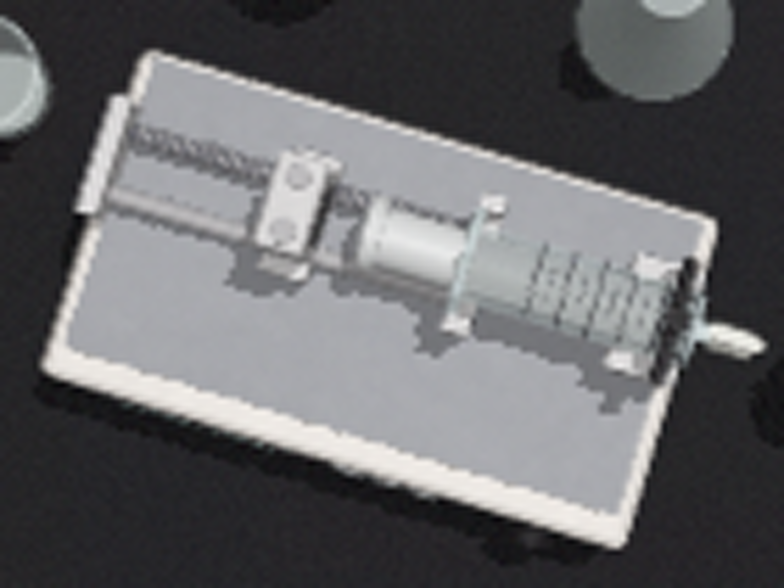

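View pics/scenec.png

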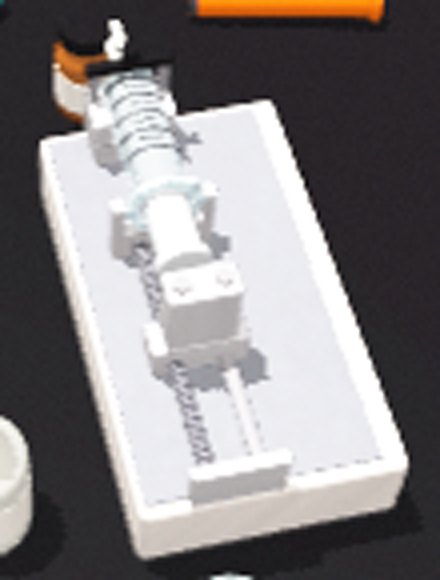

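The crop confirms it: the white plunger, at top crop (365–465, 205–285), has its button next to the pusher (290,198). Next I'll fit the pump pose and pusher travel from both views.

```bash
cat > h.py <<'E'
import numpy as np
from rig import manip, eyes
from scipy.spatial.transform import Rotation as R
from scipy.optimize import least_squares
def rot(q): return R.from_quat(np.roll(q,-1))
def proj(ci,P):
    c=rot(ci["orientation"]).inv().apply(np.atleast_2d(P)-ci["eye"])
    return np.c_[ci["fx"]*c[:,0]/c[:,2]+ci["cx"],ci["fy"]*c[:,1]/c[:,2]+ci["cy"]]
def pump2w(p,P): return R.from_euler("z",p[2]).apply(np.atleast_2d(P))+[p[0],p[1],0]
E
python3 - <<'E'
from h import *
T=eyes.camera_info("top");S=eyes.camera_info("scene")
# pump points (mm), pixel in crop; 5th: travel flag
t=[(85,150,73,150,55,0),(85,-150,73,712,218,0),(-85,-150,73,627,517,0),(-85,150,73,58,352,0),(25,34,159,291,198,1),(25,-35,125,475,265,0),(25,140,111,114,155,0)]
s=[(85,-150,73,40,143,0),(-85,-150,73,268,102,0),(-85,150,73,405,462,0),(85,150,73,137,515,0),(25,34,159,203,288,1)]
t=np.array(t,float);s=np.array(s,float)
tp=(t[:,3:5]+.5)/5.6-.5+[175,165]; sp=(s[:,3:5]+.5)/4-.5+[240,130]
def f(p):
    o=[]
    for a,px,c in((t,tp,T),(s,sp,S)):
        P=a[:,:3]/1000; P=P+np.outer(a[:,5],[0,p[3],0])
        o.append((proj(c,pump2w(p,P))-px).ravel())
    return np.concatenate(o)
best=min((least_squares(f,[.4,-.1,y,.01],loss="soft_l1") for y in(-2,-1,-.2,.2,1,2,3)),key=lambda r:r.cost)
p=best.x;print(p,best.cost);print(best.fun.reshape(-1,2).round(1))
np.save("p.npy",p)
for n,q in dict(ptop=(25,34+p[3]*1e3,159),mouth=(25,-35,125),l40=(25,-85,125)).items(): print(n,pump2w(p,np.array(q)/1e3))
# plunger button rim in top crop
for y in (0,5,10,15): print(y,(proj(T,pump2w(p,[[.025,y/1e3,.1435],[.025,y/1e3,.125]]))-[175,165]+.5)*5.6-.5)
E
```

```text
[ 0.49371714 -0.07525334 -0.3164529   0.01776858] 19.573445283410294
[[-0.6 -2. ]
 [ 2.5 -0.1]
 [ 0.2  6.1]
 [-2.9  3.4]
 [-1.1 -0.1]
 [-1.5 -1.2]
 [ 0.7 -0. ]
 [-1.2 -2.5]
 [ 0.2 -2.1]
 [ 0.8  0.2]
 [-0.3  0.6]
 [-0.7 -0.8]]
ptop [[ 0.53358603 -0.03383526  0.159     ]]
mouth [[ 0.50658386 -0.11629536  0.125     ]]
l40 [[ 0.49102398 -0.16381263  0.125     ]]
0 [[394.01261806 233.07853555]
 [395.42274972 236.55100085]]
5 [[383.73067242 229.97041104]
 [385.30070238 233.49060938]]
10 [[373.45285789 226.86353532]
 [375.18265856 230.43142837]]
15 [[363.17917197 223.75790764]
 [365.06861588 227.37345711]]
```

Run:
```python
from h import *
T=eyes.camera_info("top");S=eyes.camera_info("scene")
t=[(85,150,73,148,50,0),(85,-150,73,718,216,0),(-85,-150,73,622,548,0),(-85,150,73,41,370,0),(25,34,159,291,198,1),(25,-35,125,475,265,0)]
s=[(85,-150,73,37,141,0),(-85,-150,73,270,99,0),(-85,150,73,408,460,0),(85,150,73,137,520,0),(25,34,159,203,288,1)]
t=np.array(t,float);s=np.array(s,float)
tp=(t[:,3:5]+.5)/5.6-.5+[175,165]; sp=(s[:,3:5]+.5)/4-.5+[240,130]
def f(p):
    o=[]
    for a,px,c in((t,tp,T),(s,sp,S)):
        P=a[:,:3]/1000; P=P+np.outer(a[:,5],[0,p[3],0])
        o.append((proj(c,pump2w(p,P))-px).ravel())
    return np.concatenate(o)
b=least_squares(f,[.49,-.08,-.3,.01],loss="soft_l1")
p=b.x;print(p,b.cost);print(b.fun.reshape(-1,2).round(1))
np.save("p.npy",p)
for n,q in dict(ptop=(25,34+p[3]*1e3,159),mouth=(25,-35,125),l40=(25,-85,125)).items(): print(n,pump2w(p,np.array(q)/1e3))
st=manip.get_state();M=rot(st["ee_rot"]).as_matrix();print(M.round(3))
for y in (0,10): print(y,(proj(T,pump2w(p,[[.025,y/1e3,.1435],[.025,y/1e3,.125]]))-[175,165]+.5)*5.6-.5)
print(eyes.camera_info("wrist"))
```

```text
[ 0.49365384 -0.07405855 -0.31504101  0.01666077] 6.270689915764691
[[-0.8 -1. ]
 [ 1.   0.2]
 [ 0.7  0.5]
 [-0.3  0.3]
 [-1.1  0.1]
 [-2.  -1.2]
 [-0.3 -1.6]
 [-0.1 -1.1]
 [ 0.4  1. ]
 [ 0.1 -0.3]
 [-0.5 -0.8]]
ptop [[ 0.53312095 -0.03363751  0.159     ]]
mouth [[ 0.50657849 -0.11508237  0.125     ]]
l40 [[ 0.49108572 -0.16262155  0.125     ]]
[[ 0.963  0.27  -0.   ]
 [ 0.27  -0.963  0.002]
 [ 0.    -0.002 -1.   ]]
0 [[391.37254555 233.24936017]
 [392.82379757 236.71912517]]
10 [[370.80516678 227.0633222 ]
 [372.57618864 230.62806788]]
{'fx': 297.3186396354542, 'fy': 297.3186396354542, 'cx': 251.04746329242408, 'cy': 192.7798177804752, 'eye': array([ 0.22682219, -0.53261468,  0.37253964]), 'orientation': array([ 0.11933098,  0.7878216 , -0.59736268, -0.0908574 ])}
```

```bash
cat >> h.py <<'E'
def to(P,pumpframe=True):
    "shift (mm) and rotvec (deg) in tool axes to bring TCP to P (pump frame), tool y along pump x, pointing down"
    p=np.load("p.npy"); st=manip.get_state(); c=rot(st["ee_rot"])
    w=pump2w(p,P)[0]; yw=pump2w([0,0,p[2]],[1,0,0])[0]; z=np.array([0,0,-1.])
    G=R.from_matrix(np.c_[np.cross(yw,z),yw,z])
    print("t",st["clock"],"shift mm",(c.inv().apply(w-st["position"])*1e3).round(1),"rot",(c.inv()*G).as_rotvec(degrees=True).round(2))
E
python3 -c "
from h import *
p=np.load('p.npy'); to([.025,.034+p[3],.26])"
```

```text
t 0.1 shift mm [ 504.1 -398.   -28.7] rot [ -0.08  -0.06 -56.26]
```

servo_tool(
  series="0.035 -0.028 -0.006 0 0 -5; 0.07 -0.056 -0.012 0 0 -10; 0.105 -0.083 -0.018 0 0 -15; 0.14 -0.11 -0.024 0 0 -20; 0.175 -0.138 -0.03 0 0 -25 0",
)

```text
invalid input
```

servo_tool(
  series="0.035 -0.028 -0.006 0 0 -5 0; 0.07 -0.056 -0.012 0 0 -10 0; 0.105 -0.083 -0.018 0 0 -15 0; 0.14 -0.11 -0.024 0 0 -20 0; 0.175 -0.138 -0.03 0 0 -25 0",
)

```text
clock: 0.6
position: [0.2873, -0.3718, 0.2612]
ee_rot: [-0.0, 0.937, 0.349, 0.0]
contact_force: [0.8, -0.4, -0.5]
width: 0.0852
gripper_force: 0.0
```

```bash
python3 -c "
from h import *
p=np.load('p.npy'); to([.025,.034+p[3],.26])"
```

```text
t 0.6 shift mm [407.2 -95.    1.3] rot [-2.000e-02 -2.000e-02 -3.109e+01]
```

servo_tool(
  series="0.045 -0.01 0 0 0 -3 0; 0.09 -0.02 0 0 0 -7 0; 0.135 -0.031 0 0 0 -10 0; 0.18 -0.042 0 0 0 -14 0; 0.225 -0.053 0 0 0 -18 0",
)

```text
clock: 1.1
position: [0.4233, -0.1848, 0.2611]
ee_rot: [0.0, 0.871, 0.491, -0.0]
contact_force: [1.7, -0.3, -0.1]
width: 0.085
gripper_force: 0.0
```

```bash
python3 -c "
from h import *
p=np.load('p.npy'); to([.025,.034+p[3],.26])"
```

```text
t 1.1 shift mm [186.2  15.8   1.1] rot [-0.000e+00  1.000e-02 -1.311e+01]
```

servo_tool(
  series="0.04 0.003 0 0 0 -3 0; 0.085 0.007 0 0 0 -7 0; 0.13 0.011 0 0 0 -10 0; 0.17 0.014 0 0 0 -13.1 0; 0.186 0.016 0.001 0 0 -13.1 0",
)

```text
clock: 1.6
position: [0.5345, -0.033, 0.2598]
ee_rot: [-0.0, 0.809, 0.588, 0.0]
contact_force: [-0.3, -0.7, 0.3]
width: 0.0855
gripper_force: 0.0
```

Run:
```python
from h import *
import cv2
p=np.load('p.npy')
c=eyes.camera_info("wrist"); im=eyes.get_image("wrist"); cv2.imwrite("pics/w1.png",cv2.resize(im[:,:,::-1],(768,576),interpolation=cv2.INTER_CUBIC))
np.save("c1.npy",c,allow_pickle=True);print(c); to([.025,.034+p[3],.26])
```

```text
{'fx': 297.3186396354542, 'fy': 297.3186396354542, 'cx': 251.04746329242408, 'cy': 192.7798177804752, 'eye': array([0.55650256, 0.03895781, 0.40187907]), 'orientation': array([ 0.14776422,  0.97652239, -0.15493339, -0.02377836])}
t 1.65 shift mm [-1.7 -1.6 -0.6] rot [-0.01 -0.13  0.01]
```

View pics/w1.png

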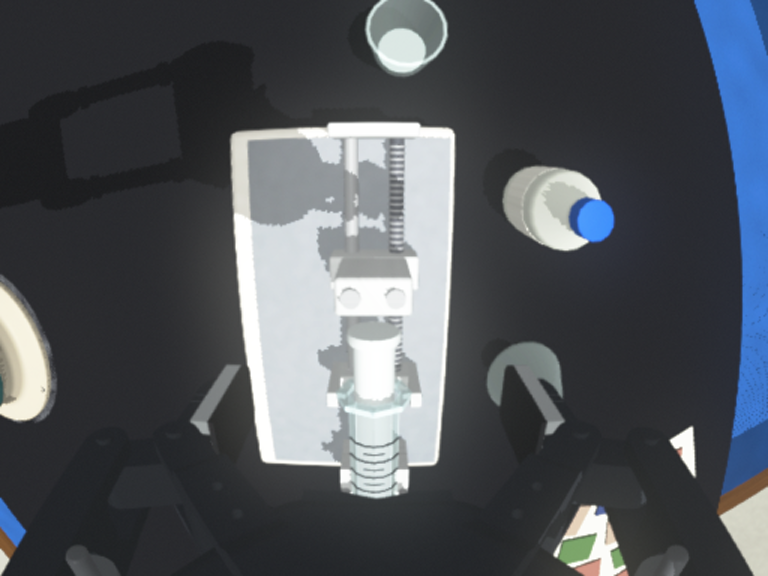

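```bash
cat >> h.py <<'E'
def wproj(ci,P):
    c=rot(ci["orientation"]).inv().apply(np.atleast_2d(P)-ci["eye"])
    th=np.arctan2(np.hypot(c[:,0],c[:,1]),c[:,2]); u=c[:,:2]/np.hypot(c[:,0],c[:,1])[:,None]
    return u*th[:,None]*ci["fx"]+[ci["cx"],ci["cy"]]
E
python3 - <<'E'
from h import *
p0=np.load("p.npy"); c=np.load("c1.npy",allow_pickle=True).item()
# pump x right in image
a=np.array([(-85,150,73,230,131,0),(85,150,73,455,128,0),(-85,-150,73,262,464,0),(85,-150,73,438,465,0),
 (2,22,159,336,317,1),(48,22,159,413,315,1),(48,46,159,412,278,1),(2,46,159,335,279,1),(25,-35,125,375,395,0)],float)
px=(a[:,3:5]+.5)/1.5-.5
def f(p): return (wproj(c,pump2w(p,a[:,:3]/1e3+np.outer(a[:,5],[0,p[3],0])))-px).ravel()
b=least_squares(f,p0,loss="soft_l1");p=b.x;print(p0,p,b.cost);print(b.fun.reshape(-1,2).round(1))
q=(p0+p)/2; q[:2]=p[:2]*.7+p0[:2]*.3; np.save("p1.npy",p)
for y in (5,10,15,20): print(y,wproj(c,pump2w(p,[[.025,y/1e3,.1435],[.025,y/1e3,.1065]]))*1.5)
for n,v in (("top",p0),("wr",p)): print(n,pump2w(v,[[.025,.034+v[3],.159],[.025,-.035,.125]]))
E
```

```text
[ 0.49365384 -0.07405855 -0.31504101  0.01666077] [ 0.49152676 -0.07464215 -0.3143726   0.0138498 ] 6.421517641004098
[[-1.2  0.5]
 [ 1.3 -0.3]
 [-0.7  0.4]
 [ 0.6  1.6]
 [-0.7  0.2]
 [ 0.5  1.5]
 [ 1.9 -0.2]
 [-0.9 -0.9]
 [-0.1 -1.4]]
5 [[374.31399422 353.49462335]
 [374.59009598 331.30393538]]
10 [[374.2955291  346.40882694]
 [374.57621967 324.83382975]]
15 [[374.27720912 339.21858543]
 [374.56247627 318.28777331]]
20 [[374.25905561 331.92539243]
 [374.54887899 311.66729054]]
top [[ 0.53312095 -0.03363751  0.159     ]
 [ 0.50657849 -0.11508237  0.125     ]]
wr [[ 0.53009763 -0.03686794  0.159     ]
 [ 0.50447882 -0.11565732  0.125     ]]
```

```bash
python3 -c "
from h import *
np.save('p.npy',(np.load('p.npy')+np.load('p1.npy'))/2); p=np.load('p.npy'); print(p); to([.025,.034+p[3],.13])"
```

```text
[ 0.4925903  -0.07435035 -0.31470681  0.01525529]
t 1.65 shift mm [ -4.   -2.5 129.4] rot [-0.01 -0.13 -0.01]
```

servo_tool(
  series="-0.004 -0.0025 0.03 0 0 0 0; -0.004 -0.0025 0.06 0 0 0 0; -0.004 -0.0025 0.09 0 0 0 0; -0.004 -0.0025 0.115 0 0 0 0; -0.004 -0.0025 0.13 0 0 0 0",
  squeeze=25,
)

```text
clock: 2.15
position: [0.5271, -0.0399, 0.128]
ee_rot: [-0.001, 0.811, 0.586, -0.002]
contact_force: [-0.1, 0.1, -0.6]
width: 0.0855
gripper_force: 0.0
```

servo_tool(
  series="0 0 0 0 0 0 0.25; 0 0 0 0 0 0 0.35; 0 0 0 0 0 0 0.45; 0 0 0 0 0 0 0.5; 0 0 0 0 0 0 0.55",
  squeeze=25,
)

```text
clock: 2.65
position: [0.53, -0.0396, 0.1316]
ee_rot: [0.001, 0.81, 0.586, 0.0]
contact_force: [-1.4, -0.9, 5.1]
width: 0.0457
gripper_force: 27.6
```

servo_tool(
  series="0.01 0 0 0 0 0 0.6; 0.025 0 0 0 0 0 0.6; 0.04 0 0 0 0 0 0.6; 0.055 0 0 0 0 0 0.6; 0.07 0 0 0 0 0 0.6",
)

```text
clock: 3.15
position: [0.5515, 0.0266, 0.1316]
ee_rot: [0.002, 0.81, 0.586, -0.001]
contact_force: [-2.8, -4.2, 5.2]
width: 0.0456
gripper_force: 27.8
```

servo_tool(
  series="0.003 0 0 0 0 0 0.6; 0.006 0 0 0 0 0 0.6; 0.009 0 0 0 0 0 0.6; 0.009 0 0 0 0 0 0.6; 0.009 0 0 0 0 0 0.6",
)

```text
clock: 3.65
position: [0.5544, 0.0355, 0.1316]
ee_rot: [0.001, 0.81, 0.586, 0.0]
contact_force: [-2.0, -1.7, 5.3]
width: 0.0454
gripper_force: 27.7
```

Run:
```python
from h import *
import cv2
im=eyes.get_image("wrist"); cv2.imwrite("pics/w2.png",cv2.resize(im[:,:,::-1],(768,576),interpolation=cv2.INTER_CUBIC))
c=eyes.camera_info("wrist");np.save("c2.npy",c,allow_pickle=True)
st=manip.get_state();print(st["position"],st["contact_force"],st["width"],st["gripper_force"]); to([.025,.034+.092,.13])
```

```text
[0.5543557  0.03549054 0.13159144] [-0.76320886 -2.41259782  5.93128929] 0.04578635285123849 27.739347517490387
t 3.7 shift mm [2.4 0.3 1.6] rot [ 0.1   0.06 -0.16]
```

View pics/w2.png

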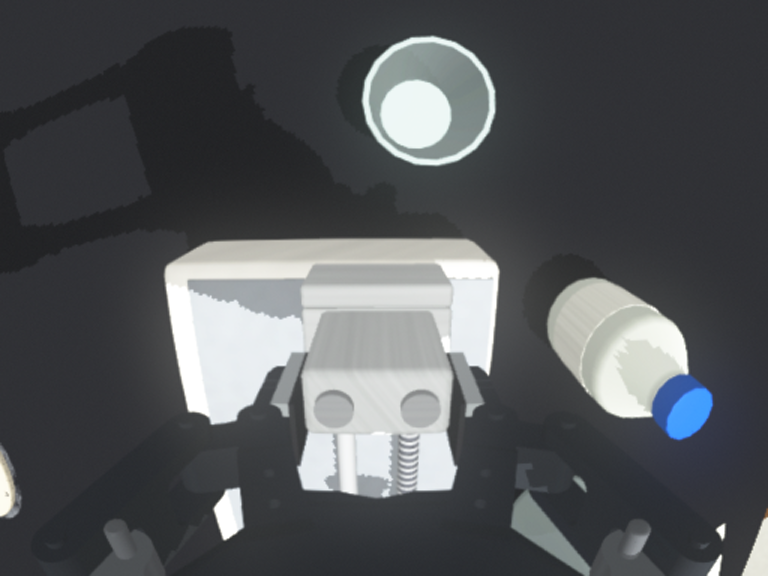

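servo_tool(
  series="0.002 0 0 0 0 0 0.6; 0.004 0 0 0 0 0 0.6; 0.004 0 0 0 0 0 0.6",
)

```text
clock: 4.0
position: [0.5544, 0.0355, 0.1316]
ee_rot: [0.003, 0.81, 0.587, -0.003]
contact_force: [-4.0, -12.0, 7.8]
width: 0.0458
gripper_force: 28.0
```

servo_tool(
  series="0.002 0 0 0 0 0 0.6; 0.003 0 0 0 0 0 0.6; 0.003 0 0 0 0 0 0.6",
)

```text
clock: 4.3
position: [0.5544, 0.0356, 0.1316]
ee_rot: [0.005, 0.809, 0.587, -0.006]
contact_force: [-6.5, -18.1, 7.9]
width: 0.0455
gripper_force: 28.2
```

servo_tool(
  series="-0.004 0 0 0 0 0 0.6; -0.006 0 0 0 0 0 0.4; -0.006 0 0 0 0 0 0; -0.006 0 0 0 0 0 0; -0.006 0 0 0 0 0 0",
)

```text
clock: 4.8
position: [0.5545, 0.0375, 0.1301]
ee_rot: [-0.0, 0.81, 0.586, 0.0]
contact_force: [-0.6, -0.3, -0.0]
width: 0.0852
gripper_force: 0.0
```

servo_tool(
  series="0 0 -0.03 0 0 0 0; 0 0 -0.06 0 0 0 0; 0 0 -0.09 0 0 0 0; 0 0 -0.10 0 0 0 0; 0 0 -0.10 0 0 0 0",
)

```text
clock: 5.3
position: [0.5553, 0.0373, 0.2316]
ee_rot: [0.001, 0.81, 0.586, 0.001]
contact_force: [-0.2, -0.7, -0.3]
width: 0.0855
gripper_force: 0.0
```

Run:
```python
from h import *
import cv2
to([.025,-.014,.23])
```

```text
t 5.3 shift mm [-139.6    0.3    1.4] rot [ 0.18 -0.05 -0.16]
```

servo_tool(
  series="-0.035 0 0 0 0 0 0; -0.07 0 0 0 0 0 0; -0.105 0 0 0 0 0 0; -0.14 0 0 0 0 0 0; -0.14 0 0 0 0 0 0",
)

```text
clock: 5.8
position: [0.5085, -0.099, 0.2281]
ee_rot: [-0.001, 0.811, 0.585, -0.002]
contact_force: [0.6, 0.2, 0.0]
width: 0.0854
gripper_force: 0.0
```

Run:
```python
from h import *
import cv2
c=eyes.camera_info("wrist");im=eyes.get_image("wrist"); cv2.imwrite("pics/w3.png",cv2.resize(im[:,:,::-1],(768,576),interpolation=cv2.INTER_CUBIC))
np.save("c3.npy",c,allow_pickle=True); to([.025,-.014,.105])
p=np.load("p.npy")
print(wproj(c,pump2w(p,[[.025,.126,.159],[.025,-.035,.125],[.025-.0255,-.035,.125],[.025+.0255,-.035,.125],[.025,.012,.1435],[.025,.004,.1435],[.025,.012,.1065],[.0065,.012,.125],[.0435,.012,.125],[.025,-.06,.143],[.025,-.085,.143]]))*1.5)
```

```text
t 5.85 shift mm [  2.5   2.6 123.3] rot [-0.21  0.   -0.37]
[[382.63367467  13.07465051]
 [383.76489402 314.18384436]
 [340.39785349 314.38106297]
 [427.05188337 313.8294457 ]
 [383.87917071 241.51050669]
 [383.93751057 256.5518582 ]
 [383.1535308  229.42154248]
 [350.33047615 235.30948909]
 [416.60312373 234.93874065]
 [384.18175737 366.21758907]
 [384.19929535 403.24278544]]
```

View pics/w3.png

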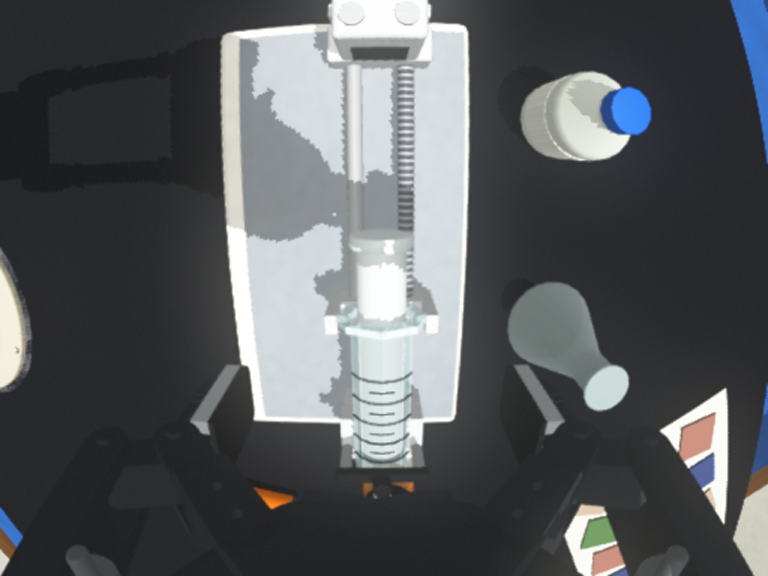

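servo_tool(
  series="0 0 0.03 0 0 0 0; 0 0 0.06 0 0 0 0; 0 0 0.09 0 0 0 0; 0 0 0.12 0 0 0 0; 0 0 0.12 0 0 0 0",
)

```text
clock: 6.35
position: [0.5069, -0.0935, 0.1056]
ee_rot: [-0.005, 0.81, 0.587, -0.003]
contact_force: [-1.1, -0.0, -0.9]
width: 0.0855
gripper_force: 0.0
```

```bash
python3 -c "
from h import *
to([.025,-.016,.105]); print(manip.get_state()['contact_force'])"
```

```text
t 6.35 shift mm [-2.2  5.5  0.5] rot [-0.64 -0.03 -0.12]
[-1.09212465 -0.00689368 -0.89696198]
```

servo_tool(
  series="0 0 0 0 0 0 0; 0 0 0 0 0 0 0; 0 0 0 0 0 0 0",
)

```text
clock: 6.65
position: [0.5119, -0.0961, 0.1118]
ee_rot: [0.001, 0.81, 0.586, 0.001]
contact_force: [-0.3, -0.3, -0.2]
width: 0.0855
gripper_force: 0.0
```

```bash
python3 -c "
from h import *
to([.025,-.016,.105]); print(manip.get_state()['contact_force'])"
```

```text
t 6.65 shift mm [-1.3 -0.1  6.8] rot [ 0.19 -0.   -0.16]
[-0.34460766 -0.29306583 -0.17443957]
```

servo_tool(
  series="-0.001 0 0.004 0 0 0 0.2; -0.001 0 0.007 0 0 0 0.3; -0.001 0 0.007 0 0 0 0.4; -0.001 0 0.007 0 0 0 0.5; -0.001 0 0.007 0 0 0 0.55",
  squeeze=20,
)

```text
clock: 7.15
position: [0.5104, -0.097, 0.1033]
ee_rot: [0.0, 0.81, 0.586, 0.0]
contact_force: [0.2, 0.4, 0.6]
width: 0.0382
gripper_force: 0.0
```

servo_tool(
  series="0 0 0 0 0 0 0.6; 0 0 0 0 0 0 0.64; 0 0 0 0 0 0 0.68; 0 0 0 0 0 0 0.72; 0 0 0 0 0 0 0.75",
)

```text
clock: 7.65
position: [0.5108, -0.0971, 0.1035]
ee_rot: [0.0, 0.81, 0.586, 0.0]
contact_force: [1.9, -0.3, 0.8]
width: 0.0283
gripper_force: 19.8
```

servo_tool(
  series="0.003 0 0 0 0 0 0.75; 0.006 0 0 0 0 0 0.75; 0.01 0 0 0 0 0 0.75; 0.015 0 0 0 0 0 0.75; 0.02 0 0 0 0 0 0.75",
)

```text
clock: 8.15
position: [0.5167, -0.0775, 0.1033]
ee_rot: [0.0, 0.81, 0.586, -0.0]
contact_force: [0.4, -1.2, 0.9]
width: 0.0284
gripper_force: 19.8
```

servo_tool(
  series="0.005 0 0 0 0 0 0.75; 0.011 0 0 0 0 0 0.75; 0.017 0 0 0 0 0 0.75; 0.023 0 0 0 0 0 0.75; 0.027 0 0 0 0 0 0.75",
)

```text
clock: 8.65
position: [0.525, -0.0515, 0.1032]
ee_rot: [-0.0, 0.81, 0.586, -0.0]
contact_force: [0.8, -1.4, 0.4]
width: 0.0284
gripper_force: 19.8
```

servo_tool(
  series="0.002 0 0 0 0 0 0.75; 0.004 0 0 0 0 0 0.75; 0.004 0 0 0 0 0 0.75",
)

```text
clock: 8.95
position: [0.5263, -0.0481, 0.1032]
ee_rot: [-0.0, 0.81, 0.586, 0.0]
contact_force: [0.3, 0.9, 0.2]
width: 0.0285
gripper_force: 19.8
```

Run:
```python
from h import *
import cv2
to([.025,-.016,.104])
p=np.load("p.npy")
c=eyes.camera_info("wrist");im=eyes.get_image("wrist"); 
w=cv2.resize(im[200:384,150:350,::-1],None,fx=2,fy=2,interpolation=cv2.INTER_CUBIC)
T=eyes.camera_info("top");t=eyes.get_image("top")[170:270,180:310,::-1]
t=cv2.resize(t,None,fx=5.5,fy=5.5,interpolation=cv2.INTER_CUBIC)
s=eyes.get_image("scene")[130:230,250:320,::-1]; s=cv2.resize(s,None,fx=5.5,fy=5.5,interpolation=cv2.INTER_CUBIC)
w=im[:,:,::-1]
out=np.zeros((600,800,3),np.uint8)
tt=cv2.resize(t,(390,300));out[:300,:390]=tt
ss=cv2.resize(s,(210,300));out[300:,:210]=ss
ww=cv2.resize(w,(400,300));out[:300,400:]=ww
k=cv2.resize(im[40:240,150:350,::-1],(300,300));out[300:,400:700]=k
cv2.imwrite("pics/f1.png",out)
print("pred top",(proj(T,pump2w(p,[[.025,.065,.1435],[.025,-.085,.1395],[.025,-.035,.125]]))-[180,170])*3)
S=eyes.camera_info("scene");print("pred scene",(proj(S,pump2w(p,[[.025,.065,.1435],[.025,-.085,.1395],[.025,-.035,.125]]))-[250,130])*3+[0,300])
print("pred wrist native",wproj(c,pump2w(p,[[.025,.065,.1435],[.025,.057,.1435],[.025,.065,.1065],[.025,.060,.1065],[.025,.102+.012,.159]])))
```

```text
t 8.95 shift mm [-51.4   1.2  -0.8] rot [-0.01 -0.03 -0.19]
pred top [[122.30523268  88.45936295]
 [287.66212799 138.49329537]
 [232.59352973 123.20534424]]
pred scene [[124.15024679 537.16294643]
 [ 78.42190488 396.22847012]
 [ 91.90713779 451.69722949]]
pred wrist native [[257.38672946 228.83289303]
 [257.29383575 247.69468515]
 [255.92285086 197.9117614 ]
 [255.90941446 207.46848991]
 [258.67887017  92.03503084]]
```

View pics/f1.png

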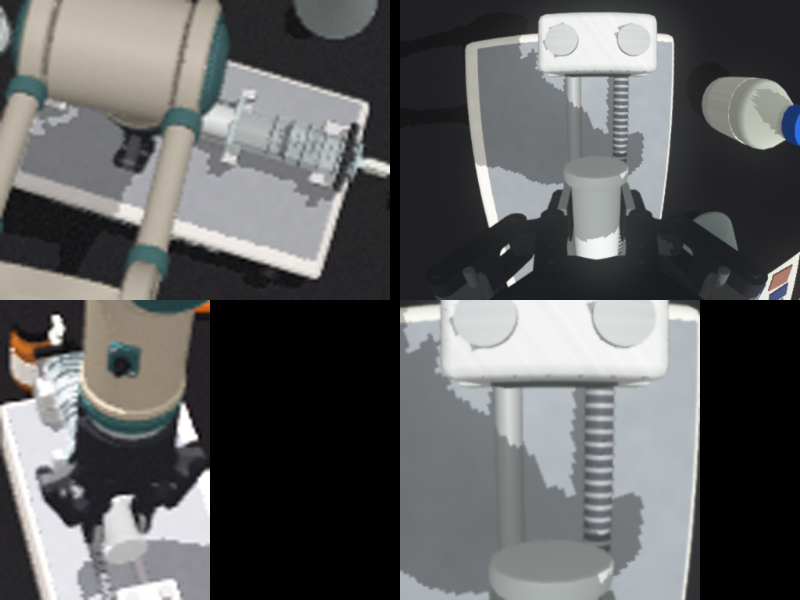

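servo_tool(
  series="0.001 0 0 0 0 0 0.75; 0.0025 0 0 0 0 0 0.75; 0.0025 0 0 0 0 0 0.75; 0.0025 0 0 0 0 0 0.75",
)

```text
clock: 9.5
position: [0.527, -0.0461, 0.1033]
ee_rot: [-0.0, 0.81, 0.586, -0.0]
contact_force: [0.3, 0.9, 0.3]
width: 0.0281
gripper_force: 19.7
```

Run:
```python
from h import *
import cv2
to([.025,-.016,.104])
p=np.load("p.npy");T=eyes.camera_info("top")
t=np.mean([eyes.get_image("top")[200:235,245:305,::-1].astype(float) for _ in range(4)],0)
t=np.clip((t-60)*1.5,0,255).astype(np.uint8)
cv2.imwrite("pics/f2.png",cv2.resize(t,None,fx=13,fy=13,interpolation=cv2.INTER_CUBIC))
for y in (-145,-130,-115,-100,-85,-70,-35): print(y,((proj(T,pump2w(p,[[.025,y/1e3,.143],[.025,y/1e3,.1395]]))-[245,200]+.5)*13).round().tolist())
c=eyes.camera_info("wrist");w=eyes.get_image("wrist")
k=w[170:250,210:310,::-1];cv2.imwrite("pics/f3.png",cv2.resize(k,None,fx=7,fy=7,interpolation=cv2.INTER_CUBIC))
for y in (63,65,67): print(y,((wproj(c,pump2w(p,[[.025,y/1e3,.1435],[.025,y/1e3,.1065]]))-[210,170]+.5)*7).round().tolist())
```

```text
t 9.5 shift mm [-53.6   1.2  -0.7] rot [-0.01  0.   -0.18]
-145 [[698.0, 302.0], [696.0, 303.0]]
-130 [[625.0, 281.0], [624.0, 282.0]]
-115 [[553.0, 259.0], [552.0, 260.0]]
-100 [[481.0, 237.0], [480.0, 238.0]]
-85 [[409.0, 215.0], [408.0, 217.0]]
-70 [[337.0, 194.0], [336.0, 195.0]]
-35 [[169.0, 143.0], [169.0, 145.0]]
63 [[333.0, 484.0], [324.0, 254.0]]
65 [[333.0, 451.0], [324.0, 227.0]]
67 [[334.0, 417.0], [324.0, 200.0]]
```

View pics/f2.png

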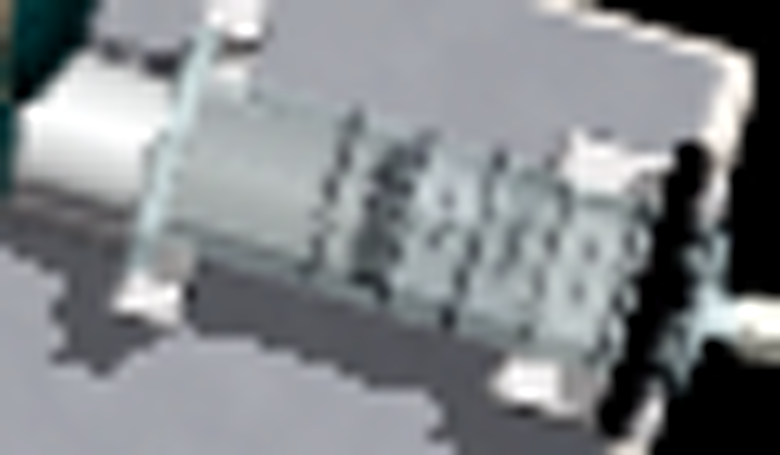

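View pics/f3.png

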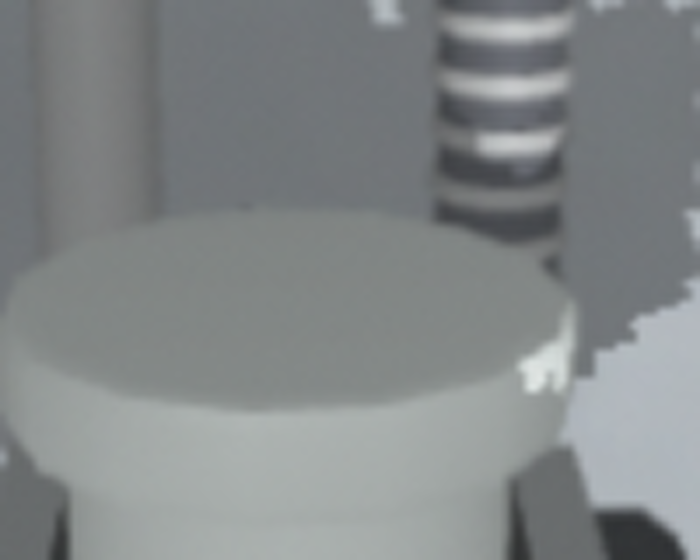

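Run:
```python
from h import *
import cv2
p=np.load("p.npy");T=eyes.camera_info("top")
a=cv2.cvtColor(cv2.imread("pics/top0.png"),cv2.COLOR_BGR2GRAY).astype(np.float32)
b=np.mean([cv2.cvtColor(eyes.get_image("top"),cv2.COLOR_RGB2GRAY).astype(np.float32) for _ in range(3)],0)
ys=np.arange(-120,-50,1.5)
def prof(im):
    o=0
    for x in np.linspace(-.008,.008,9):
        q=proj(T,pump2w(p,np.c_[np.full(len(ys),.025+x),ys/1e3,np.full(len(ys),.125+np.sqrt(.0145**2-x*x))])).astype(np.float32)
        o=o+cv2.remap(im,q[:,:1],q[:,1:],cv2.INTER_LINEAR).ravel()/9
    return o
A,B=prof(a),prof(b)
for y,u,v in zip(ys,A,B): print(y,round(float(u)),round(float(v)),round(float(v-u)))
```

```text
-120.0 169 180 11
-118.5 175 186 11
-117.0 174 184 11
-115.5 157 167 10
-114.0 145 154 10
-112.5 158 165 7
-111.0 172 172 0
-109.5 173 168 -4
-108.0 161 156 -5
-106.5 154 149 -5
-105.0 163 158 -5
-103.5 173 169 -5
-102.0 170 169 -1
-100.5 151 152 2
-99.0 142 146 3
-97.5 159 162 4
-96.0 172 175 3
-94.5 174 178 4
-93.0 164 168 4
-91.5 160 164 4
-90.0 169 174 4
-88.5 175 179 3
-87.0 172 175 3
-85.5 155 156 1
-84.0 143 136 -7
-82.5 156 126 -30
-81.0 171 120 -51
-79.5 174 117 -57
-78.0 168 119 -49
-76.5 162 137 -25
-75.0 167 160 -7
-73.5 174 173 -1
-72.0 172 172 0
-70.5 156 156 0
-69.0 144 145 0
-67.5 156 157 1
-66.0 170 171 0
-64.5 177 177 0
-63.0 179 179 0
-61.5 178 179 0
-60.0 178 179 1
-58.5 178 179 1
-57.0 178 179 1
-55.5 179 179 1
-54.0 178 179 1
-52.5 178 179 1
-51.0 178 179 1
```

The front's dark ring starts about 2 mm past the 40 ml line, so I'll ease it back 1.5 mm.

servo_tool(
  series="-0.0005 0 0 0 0 0 0.75; -0.001 0 0 0 0 0 0.75; -0.0015 0 0 0 0 0 0.75; -0.0015 0 0 0 0 0 0.75; -0.0015 0 0 0 0 0 0.75",
)

```text
clock: 10.4
position: [0.5267, -0.0476, 0.1033]
ee_rot: [0.0, 0.81, 0.586, -0.0]
contact_force: [-0.9, -0.2, 0.4]
width: 0.0281
gripper_force: 19.7
```

servo_tool(
  series="0 0 0 0 0 0 0.75; 0 0 0 0 0 0 0.75; 0 0 0 0 0 0 0.75",
)

```text
clock: 10.7
position: [0.5266, -0.0476, 0.1033]
ee_rot: [0.0, 0.81, 0.586, -0.0]
contact_force: [0.0, 1.3, -0.0]
width: 0.0285
gripper_force: 19.7
```

```bash
python3 -c "
from rig import manip
print(manip.sign_off())"
```

```text
the job is handed in; nothing more can be done
None
```

I handed the job in (no verdict came back): the pusher is back against the end bearing, and the plunger is still gripped at about 20 N with its front face within about 1 mm of the 40 ml line, by camera estimate; the arm never touched the glassware or bottles.

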